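Carved boxes on the wrong display bases

TASK

The three carved wooden boxes each stand on a display base of the wrong shape. Park one box for a while on the empty cork tile, so as to move every box, upright, to the middle of the base of its own shape: round on round, square on square, and oblong on oblong, lying lengthways along it. Leave the glue bottle and the chisel alone.

Things in the scene. Friction and masses are not known exactly. Their poses are not given: they have to be found in the camera images.
- round_box_mid (a point): Round turned box, solid, lid fixed on, pale wood with darker carved marks, about 0.12 kg, loose. The point is on its axis, half-way up its 56 mm tall body (28 mm above its underside). Straight-sided, 56 mm in diameter; a small knob, 22 mm across, stands 10 mm above the top (66 mm in all). z is up along its axis.
- square_box_mid (a point): Square box, solid, lid fixed on, pale wood with darker carved marks, about 0.12 kg, loose. The point is the box's centre, half-way up (28 mm above its underside). 52 x 52 mm and 56 mm tall, flat on top; x and y run square to its sides, z up.
- oblong_box_mid (a point): Oblong box, solid, lid fixed on, pale wood with darker carved marks, about 0.12 kg, loose. The point is the box's centre, half-way up (25 mm above its underside). 86 mm long in x, 42 mm wide in y, 50 mm tall, flat on top; z up.
- round_base: Round display base, 100 mm in diameter, 18 mm high, dark wood, fixed to the table. Origin: centre of its underside, on the table; it is level and its top lies 18 mm above the origin.
- square_base: Square display base, 100 x 100 mm (x, y) and 18 mm high, dark wood, fixed to the table. Origin: centre of its underside, on the table; it is level and its top lies 18 mm above the origin.
- oblong_base: Oblong display base, 130 mm long in x, 72 mm wide in y, 18 mm high, dark wood, fixed to the table. Origin: centre of its underside, on the table; it is level and its top lies 18 mm above the origin.
- cork_tile: Thin cork tile, 110 x 110 mm (x, y) and 6 mm thick, fixed to the table, empty at the start: the free spot. Origin: centre of its underside; its top lies 6 mm above the origin.
- glue_bottle: Bystander: white plastic glue bottle with grey cap, 44 mm in diameter, 110 mm tall, standing loose among the bases. Origin: centre of its underside.
- chisel: Bystander: carving chisel lying loose in the midst of the work. Its wooden handle, 22 mm thick, runs 100 mm from the origin to its -x; its steel blade runs 92 mm to its +x. Origin: underside, where handle and blade meet.
Mind the look-alikes: they are no part of the job. Leave any turquoise or yellow look-alike of the round_base alone.

How it is judged:
By the outcome, as a careful person would: the job done as asked, in the order asked, and still so for the second after the job is handed in, with the robot touching nothing.
It also fails if it takes over 109 s, if anything falls off the work surface, if the arm or the gripper's body presses on something with over 40 N, if the wrist force passes 120 N, or if a joint passes its speed limit or range.

ROBOT

A 6-joint arm with a two-finger parallel gripper is mounted at the origin on the work surface. World frame = base frame: x ahead of the robot, y to its left, z up, the work surface at z = 0. Lengths are in m, angles in rad, forces in N, time in s.
With the tool pointing down it reaches from about 0.225 to 0.875 m from the base axis. Payload 3.4 kg.
Tool frame: the origin (TCP) lies at the very end of the fingers, on their centre line; the grasp point (between the pads) lies 19 mm behind it; z points along the fingers, y is the direction in which the jaws open and shut (so a half turn about z gives the same grasp; the last joint's range is limited). The gripper opens to 85 mm and grips with 20 to 120 N. Pads are 22 mm wide; open, the fingers measure 114 mm over their backs; the gripper's body (76 mm by 85 mm) begins 54 mm behind the grasp point. The pads swing forward as they close: fully open they stand 13 mm farther back than shut.
Start: joints at [-0.121, 0.276, 1.505, -0, 1.361, -0.121], TCP at [0.575, -0, 0.231] pointing down, gripper open.
Joint ranges: [-2.89, 2.89], [-0.75, 2.08], [0.22, 2.7], [-1.18, 4.32], [0.11, 2.71], [-2.7, 2.7]. Speed limits (rad/s): [2.57, 2.57, 3.14, 3.14, 3.14, 3.14].

INTERFACE

Orientations are given as a unit quaternion [w, x, y, z].
In Python, from rig import telemetry, cams, sign_off, spotter gives the robot as it stands.
- The arm moves only by the tool servo_tool, never from a script. Its argument "steps" is a list of rows, each a list of 6 numbers: the shift along the tool's x, y, z in mm, then the turn, a rotation vector about the tool's x, y, z in degrees. In form: [[x, y, z, ax, ay, az], ...]. A call has 1 to 8 rows; each row is the pose to reach, as a shift and turn from the pose commanded when the call began, along the tool's axes at that moment; what a row does not reach only later rows make up. A row lasts 1/10 s, in which the tool goes at most 50 mm and 8.59 degrees, less where a joint would pass 70% of its speed; a pose out of reach is approached as far as the arm can. A call with a gripper value outside its range is refused whole. "hand" is the closure in counts, from 0 (fully open) to 255 (shut), set as the call begins (left out, the last holds). The fingers move at their own pace and stop on an object; "grip_force" is the grip in N (left out, the last holds). Time passes only in rows, so rows that repeat a pose let the fingers close. It gives the time, the measured TCP pose, the force and the opening at its end, in the units of the state.
- telemetry.get_state(): the state, without advancing time (a new reading comes with each control period).
- cams.get_image(name): name is "scene" or "side" or "wrist"; returns (picture, depth): 400x640x3 uint8, red, green, blue; 400x640 float32, m along the optical axis (not along the pixel's ray), 0 where there is no reading.
- cams.camera_model(name): a dict with "camera_matrix" (3x3 intrinsics, pixels), "origin" and "rotation" of the camera in the world; the wrist camera has in their place "tool_from_camera" (4x4, takes a point from camera to tool coordinates, whose origin is the TCP and whose axes are the flange's). Camera axes: x right, y up, looking along -z (the intrinsics and any distortion apply to the point x, -y, -z); pixel columns grow to the right and rows downward; lengths in m; the calibration is good to about 2 mm. The wrist camera is an equidistant fisheye: a pixel r from the principal point sees the ray r / f radians off the axis. A picture is of the moment at which its call begins: read the wrist's pose just before it. camera_model takes no time and is no camera call.
- sign_off(): hands the job in, once; it reports no verdict.
Trained networks look in the newest picture that a camera, given by its name, has taken for a name from the list of things; names that differ only in an ending like _2 or _b are one class to them, and where a whole thing is asked for, a point or a joint stands for the part that bears it (a point fixed in the world has none). Each returns a list of dicts, best first, with "conf" (0 to 1); they miss things now and then, are a little off and sometimes report something else, mostly with a low value. They report only what shows in the picture. A call takes as long as a camera call. They do not tell look-alikes from the thing itself.
- spotter.outline_of(query, camera): "region" (400x640 bool, what is visible of it) and "rect" ([left, top, width, height] in pixels, round what is visible of it).
The state is a dict: "clock": time; "qpos": joint angles; "qd": joint speeds; "effort": joint torques, N m; "position": TCP position; "ee_rot": TCP orientation; "contact_force": force on the tool from outside, world axes, zero at the start; "moment": the same for the moment, N m; "width": finger opening in m.
Only numpy, scipy, OpenCV 4.12 (cv2) and the standard library are available. Lean on these libraries where they do the work, as an engineer would, in place of code of your own. Each camera call takes 0.05 s, during which the arm holds its last target.

## Working session

There is one attempt and no reset: what is moved stays moved. The work goes in short steps, Python scripts to look and compute and a tool call to move; the robot and the scene stay as the last step left them, time stands still between calls to the robot, and variables do not carry over. Pictures are saved under pics/ and viewed, and the job is handed in when it is done.

Besides the shell and the picture viewer there is one more tool, called after "Request:" in YAML: its name, and indented under it one key for each argument. servo_tool: Moves the arm, as the interface text tells. Its arguments: {"type":"object","properties":{"steps":{"type":"array","items":{"type":"array","items":{"type":"number"}}},"hand":{"type":"number"},"grip_force":{"type":"number"}},"required":["steps"]}

```bash
ls; mkdir -p pics; cat > h.py <<'E'
import numpy as np, cv2
from rig import telemetry, cams, sign_off, spotter
def snap(name,fn):
    im,d=cams.get_image(name); cv2.imwrite(f'pics/{fn}.png',im[:,:,::-1]); np.save(f'pics/{fn}.npy',d); return im,d
def world(cam,d):
    m=cams.camera_model(cam); K=np.array(m['camera_matrix']); o=np.array(m['origin']); R=np.array(m['rotation'])
    v,u=np.mgrid[0:400,0:640]
    x=(u-K[0,2])/K[0,0]*d; y=(v-K[1,2])/K[1,1]*d
    return np.stack([x,-y,-d],-1)@R.T+o
E
python3 - <<'E'
from h import *
print(telemetry.get_state())
for c in ['scene','side']:
    snap(c,c+'0'); print(cams.camera_model(c))
print(cams.camera_model('wrist'))
E
```

```text
pics
{'clock': 0.0, 'qpos': array([-1.20987089e-01,  2.76607119e-01,  1.50615287e+00,  5.46791098e-06,
        1.36069536e+00, -1.20975732e-01]), 'qd': array([-0.000309  ,  0.0009476 ,  0.00145287,  0.00065924,  0.00044531,
       -0.00033948]), 'effort': array([ 6.20495921e-04, -4.16768074e+01, -2.45808578e+01, -1.52056768e-04,
        1.11346930e-02,  1.69860516e-05]), 'position': array([5.74464293e-01, 6.91301710e-05, 2.30424936e-01]), 'ee_rot': array([-7.34875839e-04,  7.07110895e-01,  7.07102054e-01, -5.72163853e-04]), 'contact_force': array([-0.8534488 ,  1.0452573 ,  0.34863772]), 'moment': array([-0.01261811, -0.01732795,  0.02725878]), 'width': 0.08540251114089467}
{'camera_matrix': array([[401.85159124,   0.        , 323.67988707],
       [  0.        , 401.85159124, 207.6745643 ],
       [  0.        ,   0.        ,   1.        ]]), 'origin': array([1.13564103, 0.05251097, 0.83847528]), 'rotation': array([0.65492001, 0.20085822, 0.21364772, 0.69648432])}
{'camera_matrix': array([[406.98489028,   0.        , 319.41969534],
       [  0.        , 406.98489028, 192.47730855],
       [  0.        ,   0.        ,   1.        ]]), 'origin': array([0.3814099 , 0.69306507, 0.5418082 ]), 'rotation': array([-0.13499771, -0.07577345,  0.47030621,  0.86881878])}
{'camera_matrix': array([[309.70691629,   0.        , 322.73230589],
       [  0.        , 309.70691629, 193.93908261],
       [  0.        ,   0.        ,   1.        ]]), 'tool_from_camera': array([[-8.96091141e-04,  9.44862412e-01,  3.27466364e-01,
         8.47244247e-02],
       [ 9.99999539e-01,  9.59197521e-04, -3.12061218e-05,
         1.57208109e-03],
       [-3.43590416e-04,  3.27466185e-01, -9.44862836e-01,
        -1.42340387e-01],
       [ 0.00000000e+00,  0.00000000e+00,  0.00000000e+00,
         1.00000000e+00]])}
```

View pics/scene0.png

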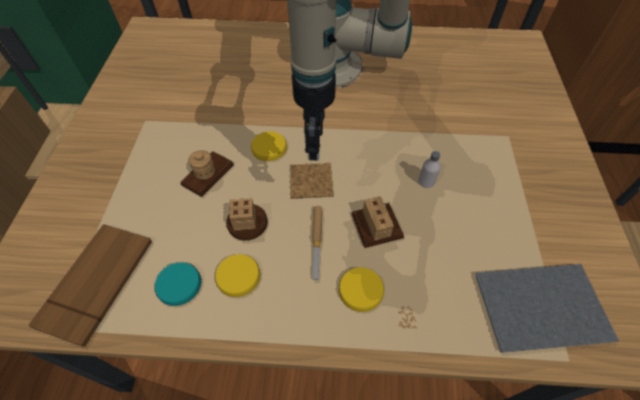

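View pics/side0.png

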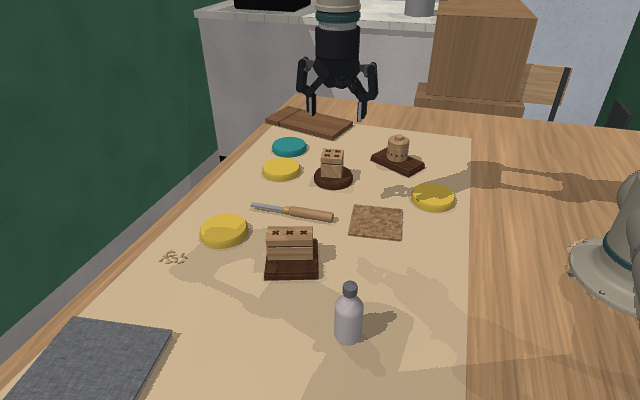

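```bash
cat >> h.py <<'E'
from scipy.spatial.transform import Rotation as Ro
def world(cam,d):
    m=cams.camera_model(cam); K=np.array(m['camera_matrix']); o=np.array(m['origin']); q=np.array(m['rotation'])
    R=Ro.from_quat(np.r_[q[1:],q[0]]).as_matrix()
    v,u=np.mgrid[0:400,0:640]
    x=(u-K[0,2])/K[0,0]*d; y=(v-K[1,2])/K[1,1]*d
    return np.stack([x,-y,-d],-1)@R.T+o
E
python3 - <<'E'
from h import *
W={}
for c in ['scene','side']:
    im,d=snap(c,c+'1'); W[c]=world(c,d)
    for n in ['round_box_mid','square_box_mid','oblong_box_mid','round_base','square_base','oblong_base','cork_tile','glue_bottle','chisel']:
        for r in spotter.outline_of(n,c)[:4]:
            m=r['region']&(d>0); P=W[c][m]
            if len(P)<10: continue
            z=P[:,2]; zt=np.percentile(z,95)
            # top rect
            T=P[abs(z-np.percentile(z,90))<.004]
            rect=cv2.minAreaRect((T[:,:2]*1000).astype(np.float32))
            print(c,n,round(r['conf'],2),r['rect'],'med',P.mean(0).round(3),'z90',zt.round(3),'top',[np.round(a,1) for a in rect])
E
```

```text
scene round_box_mid 0.65 [191.4, 147.3, 23.7, 32.3] med [ 0.496 -0.297  0.061] z90 0.083 top [array([ 486.2, -302. ]), array([44.2, 46.7]), np.float64(17.4)]
scene square_box_mid 0.69 [230.1, 199.4, 26.1, 30.5] med [ 0.639 -0.167  0.062] z90 0.076 top [array([ 629.8, -171.3]), array([51.9, 50.7]), np.float64(9.1)]
scene square_box_mid 0.18 [354.5, 202.3, 49.8, 46.4] med [0.632 0.146 0.016] z90 0.02 top [array([616.9, 149.9]), array([93.4, 97.4]), np.float64(18.7)]
scene oblong_box_mid 0.68 [363.0, 197.5, 29.1, 40.0] med [0.629 0.145 0.058] z90 0.07 top [array([618.8, 145.7]), array([86.7, 42.1]), np.float64(18.9)]
scene round_base 0.8 [338.1, 268.9, 43.9, 44.4] med [0.788 0.111 0.017] z90 0.02 top [array([783.6, 111.9]), array([94.4, 95.6]), np.float64(54.9)]
scene round_base 0.75 [249.1, 130.2, 39.6, 30.0] med [ 0.383 -0.149  0.016] z90 0.021 top [array([ 375.4, -149.9]), array([96.1, 94.5]), np.float64(29.3)]
scene round_base 0.71 [215.3, 252.7, 45.9, 45.5] med [ 0.772 -0.162  0.017] z90 0.02 top [array([ 766.8, -164.2]), array([94.3, 95.4]), np.float64(20.2)]
scene round_base 0.64
[... 2014 characters left out ...]
d [0.601 0.18  0.014] z90 0.018 top [array([613.2, 153.6]), array([95.7, 96.7]), np.float64(19.5)]
side oblong_base 0.76 [372.3, 148.4, 51.9, 31.1] med [ 0.475 -0.275  0.013] z90 0.018 top [array([ 481.3, -295.7]), array([ 69.8, 126.7]), np.float64(60.3)]
side cork_tile 0.57 [344.9, 205.9, 56.4, 35.9] med [ 0.483 -0.016  0.005] z90 0.006 top [array([484.6, -22.4]), array([109.7, 116.8]), np.float64(7.8)]
side glue_bottle 0.82 [337.8, 281.1, 25.0, 63.1] med [0.467 0.294 0.059] z90 0.109 top [array([469.2, 283.3]), array([20.7, 19.1]), np.float64(2.5)]
side chisel 0.59 [253.0, 199.2, 79.0, 20.7] med [0.652 0.011 0.014] z90 0.021 top [array([631.,   7.]), array([111.6,  18.7]), np.float64(1.9)]
```

```bash
python3 - <<'E'
from h import *
from scipy.optimize import least_squares
for c in ['scene','side']:
    d=np.load(f'pics/{c}1.npy'); im=cv2.imread(f'pics/{c}1.png'); W=world(c,d)
    z=W[...,2]
    def reg(cx,cy,r,z0,z1):
        return W[(np.hypot(W[...,0]-cx,W[...,1]-cy)<r)&(z>z0)&(z<z1)&(d>0)][:,:2]*1000
    def circ(P,R):
        # inliers-in-disc fit: penalise points outside fixed-radius disc, smallest cover by robust hull
        h=cv2.convexHull(P.astype(np.float32))[:,0]
        f=lambda q:np.hypot(h[:,0]-q[0],h[:,1]-q[1])-q[2]
        s=least_squares(f,[*P.mean(0),R],loss='soft_l1'); return s.x.round(1),len(P)
    print(c,'round base',circ(reg(.630,-.160,.06,.012,.024),48))
    print(c,'round box top',circ(reg(.486,-.300,.04,.066,.078),26),'knob',circ(reg(.486,-.300,.04,.0795,.09),10), reg(.486,-.300,.04,.0795,.09).mean(0))
E
```

```text
scene round base (array([ 626.3, -167.6,   48.6]), 540)
scene round box top (array([ 485.7, -301.9,   27.6]), 263) knob (array([ 486.3, -301.6,   10.1]), 51) [ 486.59296365 -301.40060712]
side round base (array([ 623.7, -165.3,   48.3]), 407)
side round box top (array([ 483.2, -298.5,   26.8]), 155) knob (array([ 484.5, -301.2,   10.3]), 31) [ 484.49153977 -299.68830342]
```

Request:
servo_tool:
  steps:
    - [-45, -13, 10, 0, 0, 0]
    - [-90, -27, 20, 0, 0, 0]
    - [-135, -40, 35, 0, 0, 0]
    - [-180, -54, 50, 0, 0, 0]
    - [-225, -67, 65, 0, 0, 0]
    - [-270, -80, 80, 0, 0, 0]
    - [-300, -89, 90, 0, 0, 0]
    - [-300, -89, 90, 0, 0, 0]
  hand: 0
  grip_force: 40

```text
clock: 1.9
position: [0.4842, -0.3036, 0.1397]
ee_rot: [-0.001, 0.709, 0.705, -0.001]
contact_force: [1.3, -0.2, 0.8]
width: 0.0854
```

```bash
cat >> h.py <<'E'
def wristworld(d,st):
    m=cams.camera_model('wrist'); K=np.array(m['camera_matrix']); T=np.array(m['tool_from_camera'])
    q=st['ee_rot']; R=Ro.from_quat(np.r_[q[1:],q[0]]).as_matrix()
    v,u=np.mgrid[0:400,0:640]; x=(u-K[0,2]);y=(v-K[1,2]); r=np.hypot(x,y)+1e-9; th=r/K[0,0]
    t=np.tan(np.minimum(th,1.5)); X=x/r*t*d; Y=y/r*t*d
    P=np.stack([X,-Y,-d],-1)@T[:3,:3].T+T[:3,3]
    return P@R.T+np.array(st['position'])
def show(st): print('t',st['clock'],'p',(np.array(st['position'])*1000).round(1),'q',np.round(st['ee_rot'],4),'F',np.round(st['contact_force'],1),'w',round(st['width']*1000,1))
E
python3 - <<'E'
from h import *
st=telemetry.get_state(); show(st)
im,d=snap('wrist','w1'); W=wristworld(d,st); z=W[...,2]
for n in ['round_box_mid','oblong_base']:
    for r in spotter.outline_of(n,'wrist')[:2]:
        P=W[r['region']&(d>0)]; print(n,r['conf'],r['rect'],np.percentile(P[:,2],[5,50,95]).round(3))
        for a,b in [(.012,.024),(.066,.078),(.08,.09)]:
            T=P[(P[:,2]>a)&(P[:,2]<b)]
            if len(T)>20: print(a,[np.round(x,1) for x in cv2.minAreaRect((T[:,:2]*1000).astype(np.float32))],len(T))
E
```

```text
t 1.9 p [ 484.2 -303.6  139.7] q [-7.000e-04  7.087e-01  7.055e-01 -9.000e-04] F [ 1.3 -0.2  0.8] w 85.4
round_box_mid 0.63 [284.9, 160.8, 74.0, 80.8] [0.036 0.074 0.084]
0.012 [array([ 493.9, -304.1]), array([52.9, 72. ]), np.float64(65.5)] 77
0.066 [array([ 486.4, -301.9]), array([55.5, 54.3]), np.float64(88.0)] 3503
0.08 [array([ 486.3, -301.6]), array([20.5, 21. ]), np.float64(4.5)] 705
oblong_base 0.66 [240.5, 107.7, 161.6, 131.3] [0.011 0.018 0.019]
0.012 [array([ 483.6, -297. ]), array([ 70.7, 129.8]), np.float64(61.5)] 6302
```

Request:
servo_tool:
  steps:
    - [-1, 0, 15, 0, 0, 0]
    - [-1, 0, 35, 0, 0, 0]
    - [-1, 0, 55, 0, 0, 0]
    - [-1, 0, 70, 0, 0, 0]
    - [-1, 0, 70, 0, 0, 0]

```text
clock: 2.55
position: [0.4856, -0.2984, 0.0701]
ee_rot: [-0.002, 0.706, 0.708, 0.0]
contact_force: [-0.7, 0.6, -0.1]
width: 0.0855
```

Request:
servo_tool:
  steps:
    - [0, 0, 15, 0, 0, 0]
    - [0, 0, 30, 0, 0, 0]
    - [0, 0, 38, 0, 0, 0]
    - [0, 0, 38, 0, 0, 0]
    - [0, 0, 38, 0, 0, 0]

```text
clock: 3.05
position: [0.4867, -0.301, 0.0342]
ee_rot: [0.001, 0.707, 0.707, 0.0]
contact_force: [0.3, 0.6, 0.6]
width: 0.0854
```

Request:
servo_tool:
  steps:
    - [0, 0, 0, 0, 0, 0]
    - [0, 0, 0, 0, 0, 0]
    - [0, 0, 0, 0, 0, 0]
    - [0, 0, 0, 0, 0, 0]
    - [0, 0, 0, 0, 0, 0]
    - [0, 0, 0, 0, 0, 0]
    - [0, 0, 0, 0, 0, 0]
    - [0, 0, 0, 0, 0, 0]
  hand: 255
  grip_force: 40

```text
clock: 3.85
position: [0.4864, -0.3014, 0.0342]
ee_rot: [0.001, 0.707, 0.707, 0.0]
contact_force: [0.6, 0.5, 5.7]
width: 0.0547
```

Request:
servo_tool:
  steps:
    - [0, 0, -10, 0, 0, 0]
    - [0, 0, -30, 0, 0, 0]
    - [0, 0, -55, 0, 0, 0]
    - [0, 0, -85, 0, 0, 0]
    - [0, 0, -115, 0, 0, 0]
    - [0, 0, -135, 0, 0, 0]
    - [0, 0, -136, 0, 0, 0]
    - [0, 0, -136, 0, 0, 0]

```text
clock: 4.65
position: [0.4858, -0.3008, 0.1692]
ee_rot: [0.0, 0.707, 0.707, 0.0]
contact_force: [-0.4, 0.2, -1.9]
width: 0.055
```

```bash
python3 - <<'E'
from h import *
show(telemetry.get_state()); im,d=snap('side','s2')
E
```

```text
t 4.65 p [ 485.8 -300.8  169.2] q [0.     0.7071 0.7071 0.    ] F [-0.4  0.2 -1.9] w 55.0
```

View pics/s2.png

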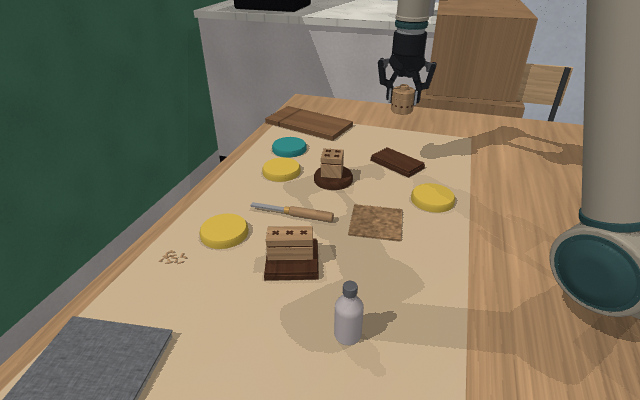

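Request:
servo_tool:
  steps:
    - [20, 0, 0, 0, 0, 0]
    - [60, 0, 0, 0, 0, 0]
    - [105, 0, 0, 0, 0, 0]
    - [150, 0, 0, 0, 0, 0]
    - [195, 0, 0, 0, 0, 0]
    - [240, 0, 0, 0, 0, 0]
    - [270, 0, 0, 0, 0, 0]
    - [279, 0, 0, 0, 0, 0]

```text
clock: 5.5
position: [0.4839, -0.018, 0.1679]
ee_rot: [-0.002, 0.706, 0.708, -0.0]
contact_force: [0.6, -0.7, -0.8]
width: 0.0554
```

Request:
servo_tool:
  steps:
    - [0, 0, 20, 0, 0, 0]
    - [0, 0, 50, 0, 0, 0]
    - [0, 0, 80, 0, 0, 0]
    - [0, 0, 110, 0, 0, 0]
    - [0, 0, 130, 0, 0, 0]
    - [0, 0, 137, 0, 0, 0]
    - [0, 0, 137, 0, 0, 0]
    - [0, 0, 137, 0, 0, 0]

```text
clock: 6.3
position: [0.4866, -0.0223, 0.0328]
ee_rot: [0.0, 0.707, 0.707, 0.0]
contact_force: [-0.6, -0.8, -2.1]
width: 0.055
```

Contact expected at about z = 22; go slowly.

Request:
servo_tool:
  steps:
    - [0, 0, 3, 0, 0, 0]
    - [0, 0, 6, 0, 0, 0]
    - [0, 0, 8, 0, 0, 0]
    - [0, 0, 10, 0, 0, 0]
    - [0, 0, 10, 0, 0, 0]
    - [0, 0, 10, 0, 0, 0]

```text
clock: 6.9
position: [0.486, -0.022, 0.0223]
ee_rot: [0.0, 0.707, 0.707, 0.0]
contact_force: [-0.1, 0.9, -0.9]
width: 0.0554
```

Request:
servo_tool:
  steps:
    - [0, 0, 1, 0, 0, 0]
    - [0, 0, 1, 0, 0, 0]

```text
clock: 7.1
position: [0.4861, -0.022, 0.0222]
ee_rot: [0.0, 0.707, 0.707, 0.0]
contact_force: [-1.7, 0.6, 7.2]
width: 0.0551
```

Request:
servo_tool:
  steps:
    - [0, 0, 0, 0, 0, 0]
    - [0, 0, 0, 0, 0, 0]
    - [0, 0, 0, 0, 0, 0]
    - [0, 0, 0, 0, 0, 0]
    - [0, 0, 0, 0, 0, 0]
    - [0, 0, 0, 0, 0, 0]
  hand: 0

```text
clock: 7.7
position: [0.486, -0.022, 0.0212]
ee_rot: [-0.0, 0.707, 0.707, -0.0]
contact_force: [-0.5, 0.1, 0.1]
width: 0.0858
```

Request:
servo_tool:
  steps:
    - [0, 0, -10, 0, 0, 0]
    - [0, 0, -30, 0, 0, 0]
    - [0, 0, -60, 0, 0, 0]
    - [0, 0, -90, 0, 0, 0]
    - [0, 0, -120, 0, 0, 0]
    - [0, 0, -129, 0, 0, 0]
    - [0, 0, -129, 0, 0, 0]

```text
clock: 8.4
position: [0.487, -0.0222, 0.152]
ee_rot: [0.002, 0.707, 0.707, 0.001]
contact_force: [-0.3, -0.2, -0.1]
width: 0.085
```

Request:
servo_tool:
  steps:
    - [15, 12, 0, 0, 0, 8]
    - [40, 32, 0, 0, 0, 16]
    - [70, 56, 0, 0, 0, 24]
    - [100, 80, 0, 0, 0, 32]
    - [130, 104, 0, 0, 0, 40]
    - [155, 122, 0, 0, 0, 48]
    - [165, 130, 0, 0, 0, 56]
    - [168, 132, 0, 0, 0, 64]

```text
clock: 9.2
position: [0.618, 0.1476, 0.1476]
ee_rot: [-0.0, 0.975, 0.223, -0.002]
contact_force: [0.2, -0.3, 0.8]
width: 0.0855
```

Request:
servo_tool:
  steps:
    - [0, 0, 0, 0, 0, 7]
    - [0, 0, 0, 0, 0, 7]
    - [0, 0, 0, 0, 0, 7]

```text
clock: 9.5
position: [0.6172, 0.1458, 0.1488]
ee_rot: [-0.0, 0.986, 0.166, -0.001]
contact_force: [-0.5, -0.4, 0.5]
width: 0.0852
```

```bash
cat > look.py <<'E'
from h import *
import sys
def look(fn,names):
    st=telemetry.get_state(); show(st)
    q=st['ee_rot']; R=Ro.from_quat(np.r_[q[1:],q[0]]).as_matrix(); print('jaw angle',np.degrees(np.arctan2(R[1,1],R[0,1])).round(1),'tilt z',R[:,2].round(3))
    im,d=snap('wrist',fn); W=wristworld(d,st)
    for n in names:
        for r in spotter.outline_of(n,'wrist')[:2]:
            P=W[r['region']&(d>0)]
            if len(P)<30: continue
            print(n,round(r['conf'],2),r['rect'],np.percentile(P[:,2],[5,50,95]).round(3))
            for a,b in [(0.003,.01),(.012,.024),(.055,.0785),(.0795,.09)]:
                T=P[(P[:,2]>a)&(P[:,2]<b)]
                if len(T)>60: print('   ',a,[np.round(x,1) for x in cv2.minAreaRect((T[:,:2]*1000).astype(np.float32))],len(T))
look(sys.argv[1],sys.argv[2:])
E
python3 look.py w2 oblong_box_mid square_base
```

```text
t 9.5 p [617.2 145.8 148.8] q [-0.      0.9861  0.1662 -0.0014] F [-0.5 -0.4  0.5] w 85.2
jaw angle -70.9 tilt z [-0.003 -0.    -1.   ]
oblong_box_mid 0.91 [294.3, 134.2, 61.0, 116.2] [0.045 0.068 0.069]
    0.012 [array([617.7, 144.4]), array([93.3, 52.7]), np.float64(18.9)] 63
    0.055 [array([621. , 146.2]), array([86.6, 42.7]), np.float64(18.9)] 5716
oblong_box_mid 0.37 [121.5, 241.8, 68.9, 73.7] [0.007 0.058 0.097]
    0.003 [array([484.3, 276.4]), array([42.6, 19.9]), np.float64(67.8)] 120
    0.012 [array([483.2, 275.4]), array([43.6, 21.4]), np.float64(62.6)] 243
    0.055 [array([480.5, 278. ]), array([43.6, 29.2]), np.float64(67.1)] 902
    0.0795 [array([479.4, 279.9]), array([27.2, 15.5]), np.float64(82.2)] 247
square_base 0.86 [263.3, 126.7, 110.7, 102.9] [0.011 0.018 0.019]
    0.003 [array([617.6, 150.2]), array([ 99.7, 100.1]), np.float64(19.0)] 129
    0.012 [array([618.1, 150. ]), array([98.8, 99.6]), np.float64(19.3)] 5169
square_base 0.22 [425.7, 85.5, 81.1, 174.6] [0.007 0.015 0.022]
    0.003 [array([675.5,  14.4]), array([186.5,   4.3]), np.float64(0.1)] 161
    0.012 [array([674.4,   6.9]), array([191.4,  21.5]), np.float64(1.5)] 2672
```

Request:
servo_tool:
  steps:
    - [2.5, 0, 15, 0, 0, 0]
    - [2.5, 0, 40, 0, 0, 0]
    - [2.5, 0, 65, 0, 0, 0]
    - [2.5, 0, 90, 0, 0, 0]
    - [2.5, 0, 110, 0, 0, 0]
    - [2.5, 0, 119, 0, 0, 0]
    - [2.5, 0, 119, 0, 0, 0]
    - [2.5, 0, 119, 0, 0, 0]

```text
clock: 10.45
position: [0.621, 0.1468, 0.0317]
ee_rot: [0.0, 0.986, 0.165, 0.001]
contact_force: [0.5, 0.9, 0.0]
width: 0.0857
```

Request:
servo_tool:
  steps:
    - [0, 0, 0, 0, 0, 0]
    - [0, 0, 0, 0, 0, 0]
    - [0, 0, 0, 0, 0, 0]
    - [0, 0, 0, 0, 0, 0]
    - [0, 0, 0, 0, 0, 0]
    - [0, 0, 0, 0, 0, 0]
    - [0, 0, 0, 0, 0, 0]
    - [0, 0, 0, 0, 0, 0]
  hand: 255
  grip_force: 40

```text
clock: 11.25
position: [0.6211, 0.1468, 0.0323]
ee_rot: [0.0, 0.986, 0.165, 0.001]
contact_force: [-0.6, -0.3, 5.4]
width: 0.0415
```

Request:
servo_tool:
  steps:
    - [0, 0, -10, 0, 0, 0]
    - [0, 0, -30, 0, 0, 0]
    - [0, 0, -55, 0, 0, 0]
    - [0, 0, -85, 0, 0, 0]
    - [0, 0, -115, 0, 0, 0]
    - [0, 0, -135, 0, 0, 0]
    - [0, 0, -138, 0, 0, 0]
    - [0, 0, -138, 0, 0, 0]

```text
clock: 12.05
position: [0.6202, 0.1468, 0.1694]
ee_rot: [-0.0, 0.986, 0.165, 0.0]
contact_force: [-1.0, 0.6, -1.5]
width: 0.0416
```

Request:
servo_tool:
  steps:
    - [-8, 11, 0, 0, 0, 0]
    - [-24, 33, 0, 0, 0, 0]
    - [-46, 63, 0, 0, 0, 0]
    - [-70, 95, 0, 0, 0, 0]
    - [-94, 128, 0, 0, 0, 0]
    - [-118, 161, 0, 0, 0, 0]
    - [-142, 193, 0, 0, 0, 0]
    - [-166, 226, 0, 0, 0, 0]

```text
clock: 12.85
position: [0.5345, -0.1226, 0.1675]
ee_rot: [-0.001, 0.986, 0.165, -0.002]
contact_force: [0.5, -0.5, -1.0]
width: 0.0417
```

Request:
servo_tool:
  steps:
    - [-24, 33, 0, 0, 0, 6]
    - [-48, 65, 0, 0, 0, 13]
    - [-71, 97, 0, 0, 0, 20]
    - [-90, 123, 0, 0, 0, 27]
    - [-102, 139, 0, 0, 0, 34]
    - [-107, 146, 0, 0, 0, 40]
    - [-109, 148, 0, 0, 0, 45]
    - [-109, 148, 0, 0, 0, 48]

```text
clock: 13.65
position: [0.4799, -0.2969, 0.1673]
ee_rot: [-0.001, 0.968, -0.253, -0.002]
contact_force: [-0.3, 0.6, -1.6]
width: 0.0416
```

Request:
servo_tool:
  steps:
    - [0, 0, 5, 0, 0, 0]
    - [0, 0, 5, 0, 0, 0]
    - [0, 0, 5, 0, 0, 0]

```text
clock: 13.95
position: [0.4814, -0.296, 0.1633]
ee_rot: [-0.0, 0.968, -0.25, -0.001]
contact_force: [-0.1, -0.1, -1.7]
width: 0.0414
```

```bash
python3 look.py w3 oblong_box_mid oblong_base
```

```text
t 13.95 p [ 481.4 -296.   163.3] q [-4.000e-04  9.683e-01 -2.500e-01 -1.000e-03] F [-0.1 -0.1 -1.7] w 41.4
jaw angle -119.0 tilt z [-0.002  0.001 -1.   ]
oblong_box_mid 0.75 [268.9, 175.8, 110.6, 170.4] [0.168 0.198 0.2  ]
oblong_base 0.81 [284.7, 105.4, 81.7, 74.3] [0.012 0.018 0.019]
    0.012 [array([ 513.1, -314.3]), array([71.5, 63.2]), np.float64(61.5)] 4620
```

View pics/w3.png

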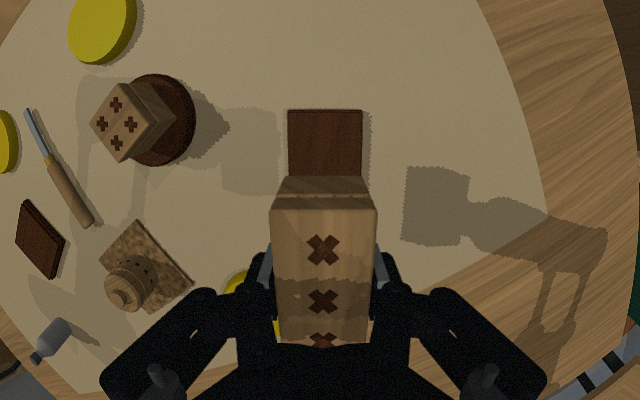

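Request:
servo_tool:
  steps:
    - [2, 0, 15, 0, 0, 0]
    - [2, 0, 40, 0, 0, 0]
    - [2, 0, 70, 0, 0, 0]
    - [2, 0, 95, 0, 0, 0]
    - [2, 0, 112, 0, 0, 0]
    - [2, 0, 122, 0, 0, 0]
    - [2, 0, 126, 0, 0, 0]
    - [2, 0, 128, 0, 0, 0]

```text
clock: 14.9
position: [0.4843, -0.2975, 0.0365]
ee_rot: [0.0, 0.968, -0.25, 0.0]
contact_force: [-0.4, -0.3, -0.5]
width: 0.0418
```

Request:
servo_tool:
  steps:
    - [0, 0, 1, 0, 0, 0]
    - [0, 0, 2, 0, 0, 0]
    - [0, 0, 2.5, 0, 0, 0]
    - [0, 0, 2.5, 0, 0, 0]

```text
clock: 15.3
position: [0.4841, -0.2975, 0.0342]
ee_rot: [0.0, 0.968, -0.25, 0.0]
contact_force: [-0.0, 0.1, -1.1]
width: 0.0417
```

Request:
servo_tool:
  steps:
    - [0, 0, 1, 0, 0, 0]
    - [0, 0, 2, 0, 0, 0]
    - [0, 0, 2, 0, 0, 0]

```text
clock: 15.6
position: [0.484, -0.2974, 0.0323]
ee_rot: [0.0, 0.968, -0.25, 0.0]
contact_force: [-0.3, 0.5, 2.6]
width: 0.0417
```

Request:
servo_tool:
  steps:
    - [0, 0, 0, 0, 0, 0]
    - [0, 0, 0, 0, 0, 0]
    - [0, 0, 0, 0, 0, 0]
    - [0, 0, 0, 0, 0, 0]
    - [0, 0, 0, 0, 0, 0]
    - [0, 0, 0, 0, 0, 0]
  hand: 0

```text
clock: 16.2
position: [0.4839, -0.2973, 0.0318]
ee_rot: [-0.0, 0.968, -0.25, 0.0]
contact_force: [-0.8, 0.1, -0.2]
width: 0.0853
```

Request:
servo_tool:
  steps:
    - [0, 0, -10, 0, 0, 0]
    - [0, 0, -30, 0, 0, 0]
    - [0, 0, -60, 0, 0, 0]
    - [0, 0, -90, 0, 0, 0]
    - [0, 0, -115, 0, 0, 0]
    - [0, 0, -119, 0, 0, 0]
    - [0, 0, -119, 0, 0, 0]
    - [0, 0, -119, 0, 0, 0]

```text
clock: 17.0
position: [0.4832, -0.2967, 0.1499]
ee_rot: [-0.0, 0.968, -0.25, -0.001]
contact_force: [0.5, 0.3, -0.8]
width: 0.0853
```

```bash
python3 look.py w4 oblong_box_mid oblong_base square_box_mid round_base
```

```text
t 17.0 p [ 483.2 -296.7  149.9] q [-4.000e-04  9.682e-01 -2.504e-01 -9.000e-04] F [ 0.5  0.3 -0.8] w 85.3
jaw angle -119.0 tilt z [-0.001  0.001 -1.   ]
oblong_box_mid 0.72 [92.5, 226.3, 98.6, 80.0] [0.003 0.005 0.006]
    0.003 [array([487.5, -22.3]), array([109.7, 112.1]), np.float64(6.9)] 2661
oblong_box_mid 0.66 [292.5, 138.0, 60.8, 114.1] [0.049 0.068 0.069]
    0.055 [array([ 484.1, -295.9]), array([42.1, 86.8]), np.float64(61.5)] 5511
oblong_base 0.75 [16.9, 110.6, 73.0, 122.7] [0.001 0.014 0.021]
    0.003 [array([672.1,  -2. ]), array([188.3,  13.5]), np.float64(0.4)] 230
    0.012 [array([674.3,   2.8]), array([192.5,  20.3]), np.float64(1.6)] 1195
oblong_base 0.62 [284.6, 107.3, 84.1, 136.8] [0.011 0.018 0.019]
    0.012 [array([ 484.6, -299. ]), array([ 71.9, 127.3]), np.float64(60.7)] 3818
square_box_mid 0.92 [85.6, 85.5, 86.8, 82.8] [0.027 0.073 0.075]
    0.012 [array([ 619.9, -186.7]), array([33.3, 66.1]), np.float64(54.7)] 129
    0.055 [array([ 630.7, -171.5]), array([52.4, 53.3]), np.float64(9.9)] 3353
round_base 0.89 [125.6, 74.1, 67.9, 96.3] [0.005 0.017 0.019]
    0.003 [array([ 613.2, -201.5]), array([29.1, 89.9]), np.float64(67.1)] 233
    0.012 [array([ 617.7, -181.2]), array([68.4, 98.1]), np.float64(54.5)] 2573
round_base 0.79 [62.3, 0.0, 65.7, 70.5] [0.004 0.018 0.019]
    0.003 [array([ 732.7, -180.2]), array([23.3, 82.8]), np.float64(23.3)] 266
    0.012 [array([ 758.6, -158.4]), array([97.5, 75. ]), np.float64(45.7)] 3438
```

View pics/w4.png

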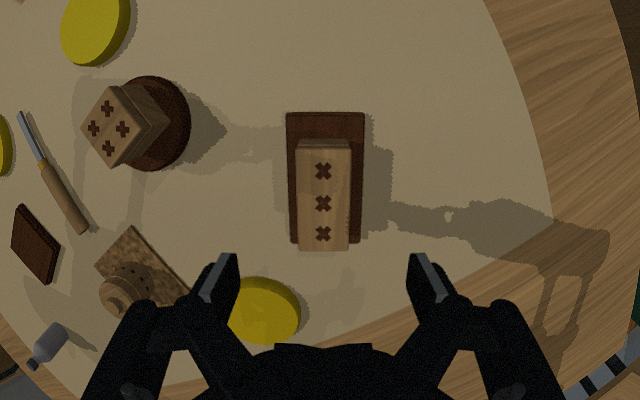

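Request:
servo_tool:
  steps:
    - [8, -21, 0, 0, 0, -5]
    - [19, -50, 0, 0, 0, -10]
    - [32, -85, 0, 0, 0, -16]
    - [45, -120, 0, 0, 0, -22]
    - [56, -150, 0, 0, 0, -28]
    - [63, -170, 0, 0, 0, -34]
    - [67, -181, 0, 0, 0, -38.5]
    - [67, -181, 0, 0, 0, -38.5]

```text
clock: 18.05
position: [0.6312, -0.1701, 0.1499]
ee_rot: [-0.0, 0.996, 0.084, -0.0]
contact_force: [-0.4, -0.1, -0.5]
width: 0.0853
```

Request:
servo_tool:
  steps:
    - [0, 0, 0, 0, 0, 0]
    - [0, 0, 0, 0, 0, 0]
    - [0, 0, 0, 0, 0, 0]

```text
clock: 18.35
position: [0.6296, -0.1722, 0.1508]
ee_rot: [0.0, 0.997, 0.082, -0.0]
contact_force: [-0.3, 0.9, -0.0]
width: 0.0854
```

```bash
python3 look.py w5 square_box_mid round_base
```

```text
t 18.35 p [ 629.6 -172.2  150.8] q [ 0.000e+00  9.966e-01  8.200e-02 -2.000e-04] F [-0.3  0.9 -0. ] w 85.4
jaw angle -80.6 tilt z [-0. -0. -1.]
square_box_mid 0.73 [288.7, 156.5, 65.3, 79.3] [0.04  0.074 0.075]
    0.012 [array([ 637.5, -157.6]), array([40.5, 80.1]), np.float64(45.4)] 64
    0.055 [array([ 631.5, -170.7]), array([52.6, 52. ]), np.float64(9.3)] 4564
round_base 0.9 [242.2, 327.3, 62.3, 23.4] [0.002 0.015 0.019]
    0.003 [array([ 414. , -144.4]), array([26.7, 85.6]), np.float64(5.6)] 241
    0.012 [array([ 412.1, -141. ]), array([30.4, 73.8]), np.float64(25.5)] 600
round_base 0.81 [425.3, 0.0, 90.9, 87.0] [0.013 0.018 0.02 ]
    0.003 [array([ 776.9, -264.1]), array([90. , 29.8]), np.float64(34.0)] 203
    0.012 [array([ 792. , -293.4]), array([89.4, 96.9]), np.float64(18.8)] 6511
```

Request:
servo_tool:
  steps:
    - [1, 0, 15, 0, 0, 0]
    - [1, 0, 40, 0, 0, 0]
    - [1, 0, 65, 0, 0, 0]
    - [1, 0, 90, 0, 0, 0]
    - [1, 0, 108, 0, 0, 0]
    - [1, 0, 117, 0, 0, 0]
    - [1, 0, 117, 0, 0, 0]
    - [1, 0, 117, 0, 0, 0]

```text
clock: 19.3
position: [0.6318, -0.1717, 0.0346]
ee_rot: [0.0, 0.997, 0.083, 0.001]
contact_force: [-0.3, -0.4, -0.2]
width: 0.0856
```

Request:
servo_tool:
  steps:
    - [0, 0, 0, 0, 0, 0]
    - [0, 0, 0, 0, 0, 0]
    - [0, 0, 0, 0, 0, 0]
    - [0, 0, 0, 0, 0, 0]
    - [0, 0, 0, 0, 0, 0]
    - [0, 0, 0, 0, 0, 0]
    - [0, 0, 0, 0, 0, 0]
    - [0, 0, 0, 0, 0, 0]
  hand: 255
  grip_force: 40

```text
clock: 20.1
position: [0.632, -0.1717, 0.035]
ee_rot: [0.0, 0.997, 0.083, 0.001]
contact_force: [-0.0, -0.2, 5.5]
width: 0.0515
```

Request:
servo_tool:
  steps:
    - [0, 0, -10, 0, 0, 0]
    - [0, 0, -30, 0, 0, 0]
    - [0, 0, -55, 0, 0, 0]
    - [0, 0, -85, 0, 0, 0]
    - [0, 0, -115, 0, 0, 0]
    - [0, 0, -135, 0, 0, 0]
    - [0, 0, -138, 0, 0, 0]
    - [0, 0, -138, 0, 0, 0]

```text
clock: 20.9
position: [0.631, -0.1712, 0.172]
ee_rot: [0.0, 0.997, 0.083, 0.0]
contact_force: [-0.0, 1.2, -0.7]
width: 0.0517
```

```bash
python3 look.py w6 round_base cork_tile; python3 - <<'E'
from h import *
im,d=snap('scene','c6')
W=world('scene',d)
for r in spotter.outline_of('round_base','scene'):
    P=W[r['region']&(d>0)]; T=P[(P[:,2]>.012)&(P[:,2]<.024)]
    print(r['conf'],r['rect'],cv2.minAreaRect((T[:,:2]*1000).astype(np.float32)))
E
```

```text
t 20.9 p [ 631.  -171.2  172. ] q [1.000e-04 9.966e-01 8.280e-02 1.000e-04] F [-0.   1.2 -0.7] w 51.7
jaw angle -80.5 tilt z [ 0. -0. -1.]
round_base 0.95 [268.9, 129.3, 101.8, 77.1] [0.013 0.018 0.019]
    0.012 [array([ 639.5, -165.6]), array([75. , 98.4]), np.float64(10.1)] 5883
round_base 0.94 [421.2, 0.0, 87.3, 90.7] [0.012 0.018 0.02 ]
    0.003 [array([ 779.1, -261.8]), array([89.3, 28.9]), np.float64(29.0)] 167
    0.012 [array([ 794.8, -291.6]), array([97.9, 95.1]), np.float64(48.9)] 6010
cork_tile 0.81 [144.4, 226.5, 88.3, 70.2] [0.004 0.005 0.007]
    0.003 [array([493.6, -21. ]), array([ 98.6, 111.6]), np.float64(6.3)] 3056
0.76 [250.7, 127.9, 39.1, 30.6] ((372.48431396484375, -143.41390991210938), (99.529541015625, 84.70629119873047), 22.607379913330078)
0.7 [338.0, 266.3, 47.4, 45.3] ((784.1889038085938, 112.06480407714844), (98.030517578125, 97.17829895019531), 81.5842514038086)
0.65 [153.8, 263.2, 46.9, 42.3] ((796.2760620117188, -292.13555908203125), (96.58796691894531, 98.09222412109375), 37.51264190673828)
0.62 [213.5, 253.8, 46.0, 44.2] ((768.2727661132812, -164.36575317382812), (96.85535430908203, 97.9366455078125), 37.19639587402344)
0.61 [224.4, 204.5, 47.2, 33.9] ((626.2018432617188, -167.2814483642578), (96.89518737792969, 97.22256469726562), 13.798714637756348)
```

View pics/c6.png

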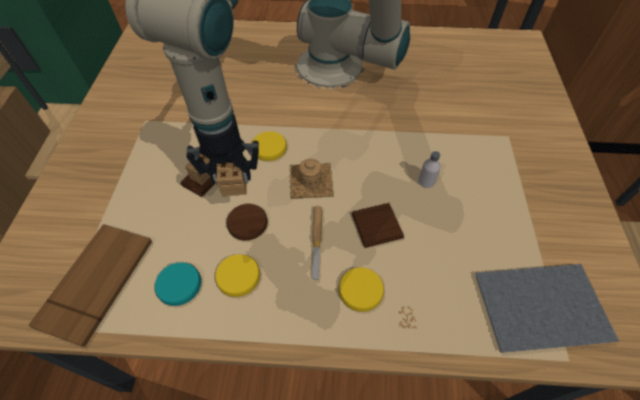

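Request:
servo_tool:
  steps:
    - [2, -14, 0, 0, 0, 0]
    - [5, -40, 0, 0, 0, 0]
    - [10, -80, 0, 0, 0, -1]
    - [15, -125, 0, 0, 0, -3]
    - [20, -170, 0, 0, 0, -5]
    - [26, -215, 0, 0, 0, -7]
    - [31, -260, 0, 0, 0, -8]
    - [36, -298, 0, 0, 0, -9.5]

```text
clock: 21.95
position: [0.6163, 0.132, 0.1715]
ee_rot: [-0.001, 0.986, 0.166, -0.0]
contact_force: [0.2, -0.3, -1.3]
width: 0.0515
```

```bash
python3 look.py w7 square_base
```

```text
t 21.95 p [616.3 132.  171.5] q [-6.000e-04  9.861e-01  1.661e-01 -4.000e-04] F [ 0.2 -0.3 -1.3] w 51.5
jaw angle -70.9 tilt z [-0.001  0.001 -1.   ]
square_base 0.69 [257.5, 122.0, 100.8, 92.6] [0.015 0.018 0.019]
    0.012 [array([618.5, 150.2]), array([97.1, 99.3]), np.float64(19.1)] 8061
```

Request:
servo_tool:
  steps:
    - [3, -9, 0, 0, 0, 0]
    - [7, -20, 0, 0, 0, 0]
    - [7, -20, 0, 0, 0, 0]
    - [7, -20, 30, 0, 0, 0]
    - [7, -20, 60, 0, 0, 0]
    - [7, -20, 80, 0, 0, 0]
    - [7, -20, 80, 0, 0, 0]
    - [7, -20, 80, 0, 0, 0]

```text
clock: 22.85
position: [0.618, 0.149, 0.092]
ee_rot: [0.0, 0.986, 0.165, -0.0]
contact_force: [0.5, 0.3, -0.2]
width: 0.0515
```

Request:
servo_tool:
  steps:
    - [0, -1.5, 15, 0, 0, 0]
    - [0, -1.5, 32, 0, 0, 0]
    - [0, -1.5, 46, 0, 0, 0]
    - [0, -1.5, 52, 0, 0, 0]
    - [0, -1.5, 55, 0, 0, 0]
    - [0, -1.5, 57, 0, 0, 0]
    - [0, -1.5, 57.5, 0, 0, 0]
    - [0, -1.5, 57.5, 0, 0, 0]

```text
clock: 23.65
position: [0.6178, 0.1512, 0.0351]
ee_rot: [0.0, 0.986, 0.165, 0.001]
contact_force: [0.3, 0.4, -0.4]
width: 0.0521
```

Request:
servo_tool:
  steps:
    - [0, 0, 1, 0, 0, 0]
    - [0, 0, 1, 0, 0, 0]

```text
clock: 23.85
position: [0.6178, 0.1512, 0.035]
ee_rot: [0.0, 0.986, 0.165, 0.001]
contact_force: [-0.4, -1.4, 6.1]
width: 0.0519
```

Request:
servo_tool:
  steps:
    - [0, 0, 0, 0, 0, 0]
    - [0, 0, 0, 0, 0, 0]
    - [0, 0, 0, 0, 0, 0]
    - [0, 0, 0, 0, 0, 0]
    - [0, 0, 0, 0, 0, 0]
    - [0, 0, 0, 0, 0, 0]
  hand: 0

```text
clock: 24.45
position: [0.6171, 0.1511, 0.0332]
ee_rot: [-0.0, 0.986, 0.165, -0.0]
contact_force: [-0.0, 0.6, -1.2]
width: 0.0855
```

Request:
servo_tool:
  steps:
    - [0, 0, -10, 0, 0, 0]
    - [0, 0, -30, 0, 0, 0]
    - [0, 0, -60, 0, 0, 0]
    - [0, 0, -90, 0, 0, 0]
    - [0, 0, -115, 0, 0, 0]
    - [0, 0, -116, 0, 0, 0]
    - [0, 0, -116, 0, 0, 0]
    - [0, 0, -116, 0, 0, 0]

```text
clock: 25.25
position: [0.6162, 0.151, 0.1483]
ee_rot: [-0.0, 0.986, 0.165, -0.001]
contact_force: [-0.2, -0.2, -0.7]
width: 0.0853
```

```bash
python3 look.py w8 square_box_mid square_base round_box_mid
```

```text
t 25.25 p [616.2 151.  148.3] q [-0.      0.9863  0.1651 -0.0011] F [-0.2 -0.2 -0.7] w 85.3
jaw angle -71.0 tilt z [-0.002 -0.    -1.   ]
square_box_mid 0.66 [291.4, 158.5, 67.9, 77.8] [0.037 0.074 0.075]
    0.055 [array([617.6, 150.8]), array([52.5, 52.6]), np.float64(18.6)] 4654
square_base 0.68 [269.2, 127.6, 113.1, 105.3] [0.011 0.018 0.019]
    0.003 [array([662.7, 167.8]), array([ 18. , 101.3]), np.float64(29.9)] 122
    0.012 [array([618.1, 150. ]), array([98.2, 99.8]), np.float64(18.9)] 5234
round_box_mid 0.95 [398.3, 307.6, 19.2, 31.0] [0.008 0.028 0.181]
    0.012 [array([489.5,   2.8]), array([ 6.2, 31.9]), np.float64(86.6)] 127
```

View pics/w8.png

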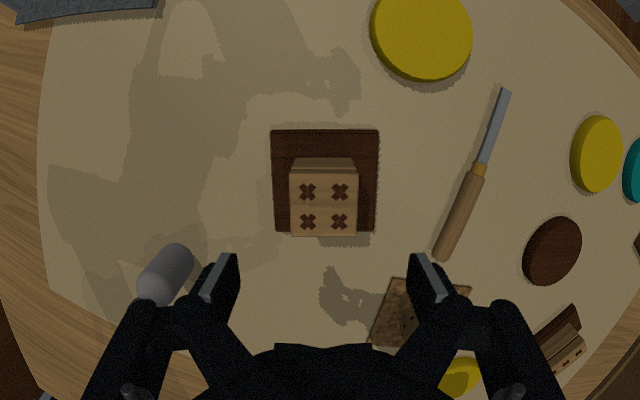

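Request:
servo_tool:
  steps:
    - [-15, 10, 0, 0, 0, 0]
    - [-45, 30, 0, 0, 0, 0]
    - [-80, 54, 0, 0, 0, 0]
    - [-115, 78, 0, 0, 0, 0]
    - [-145, 98, 0, 0, 0, 0]
    - [-170, 114, 0, 0, 0, 0]
    - [-180, 121, 0, 0, 0, 0]
    - [-180, 121, 0, 0, 0, 0]

```text
clock: 26.25
position: [0.4857, -0.0226, 0.1492]
ee_rot: [-0.0, 0.986, 0.164, -0.0]
contact_force: [-0.3, 0.1, -0.2]
width: 0.085
```

Request:
servo_tool:
  steps:
    - [0, 0, 0, 0, 0, 0]
    - [0, 0, 0, 0, 0, 0]
    - [0, 0, 0, 0, 0, 0]

```text
clock: 26.55
position: [0.4872, -0.0211, 0.1492]
ee_rot: [-0.0, 0.986, 0.166, 0.0]
contact_force: [0.2, 0.2, -0.3]
width: 0.0857
```

```bash
python3 look.py w9 round_box_mid
```

```text
t 26.55 p [487.2 -21.1 149.2] q [-1.000e-04  9.862e-01  1.657e-01  2.000e-04] F [ 0.2  0.2 -0.3] w 85.7
jaw angle -70.9 tilt z [ 0.  0. -1.]
round_box_mid 0.95 [290.4, 153.9, 67.8, 76.9] [0.025 0.062 0.072]
    0.003 [array([476.3, -30.4]), array([81.7, 65.4]), np.float64(9.7)] 61
    0.012 [array([507.1, -16.5]), array([15.6, 49.5]), np.float64(18.4)] 121
    0.055 [array([488.3, -22.7]), array([55.2, 55.1]), np.float64(22.1)] 3548
```

Request:
servo_tool:
  steps:
    - [0, 1, 15, 0, 0, 0]
    - [0, 1, 40, 0, 0, 0]
    - [0, 1, 65, 0, 0, 0]
    - [0, 1, 90, 0, 0, 0]
    - [0, 1, 110, 0, 0, 0]
    - [0, 1, 123, 0, 0, 0]
    - [0, 1, 126, 0, 0, 0]
    - [0, 1, 126, 0, 0, 0]

```text
clock: 27.45
position: [0.4868, -0.0226, 0.023]
ee_rot: [-0.0, 0.986, 0.165, -0.0]
contact_force: [0.3, -0.2, 0.4]
width: 0.0854
```

Request:
servo_tool:
  steps:
    - [0, 0, 0, 0, 0, 0]
    - [0, 0, 0, 0, 0, 0]
    - [0, 0, 0, 0, 0, 0]
    - [0, 0, 0, 0, 0, 0]
    - [0, 0, 0, 0, 0, 0]
    - [0, 0, 0, 0, 0, 0]
    - [0, 0, 0, 0, 0, 0]
    - [0, 0, 0, 0, 0, 0]
  hand: 255
  grip_force: 40

```text
clock: 28.25
position: [0.4876, -0.0229, 0.0244]
ee_rot: [0.0, 0.986, 0.165, 0.001]
contact_force: [-0.4, 1.4, 7.0]
width: 0.0555
```

Request:
servo_tool:
  steps:
    - [0, 0, -10, 0, 0, 0]
    - [0, 0, -30, 0, 0, 0]
    - [0, 0, -55, 0, 0, 0]
    - [0, 0, -85, 0, 0, 0]
    - [0, 0, -115, 0, 0, 0]
    - [0, 0, -140, 0, 0, 0]
    - [0, 0, -147, 0, 0, 0]
    - [0, 0, -147, 0, 0, 0]

```text
clock: 29.05
position: [0.4871, -0.0229, 0.1713]
ee_rot: [0.0, 0.986, 0.165, 0.001]
contact_force: [0.5, 0.4, -2.4]
width: 0.0549
```

Request:
servo_tool:
  steps:
    - [6, 14, 0, 0, 0, 0]
    - [18, 38, 0, 0, 0, 0]
    - [35, 75, 0, 0, 0, 0]
    - [52, 112, 0, 0, 0, 0]
    - [68, 146, 0, 0, 0, 0]
    - [80, 170, 0, 0, 0, 0]
    - [85, 182, 0, 0, 0, 0]
    - [85, 182, 0, 0, 0, 0]

```text
clock: 29.85
position: [0.6266, -0.1688, 0.168]
ee_rot: [-0.001, 0.986, 0.164, -0.001]
contact_force: [-0.1, 0.7, -1.3]
width: 0.055
```

Request:
servo_tool:
  steps:
    - [0, 0, 20, 0, 0, 0]
    - [0, 0, 50, 0, 0, 0]
    - [0, 0, 80, 0, 0, 0]
    - [0, 0, 90, 0, 0, 0]
    - [0, 0, 90, 0, 0, 0]
    - [0, 0, 90, 0, 0, 0]

```text
clock: 30.45
position: [0.6267, -0.167, 0.0814]
ee_rot: [0.0, 0.986, 0.165, 0.001]
contact_force: [0.2, -0.5, -0.7]
width: 0.0551
```

```bash
python3 look.py w10 round_base
```

```text
t 30.45 p [ 626.7 -167.    81.4] q [3.000e-04 9.863e-01 1.652e-01 6.000e-04] F [ 0.2 -0.5 -0.7] w 55.1
jaw angle -71.0 tilt z [ 0.001 -0.    -1.   ]
round_base 0.87 [317.7, 2.8, 137.1, 93.3] [0.015 0.018 0.019]
    0.012 [array([ 753.9, -171. ]), array([68.2, 99.3]), np.float64(22.7)] 11054
round_base 0.78 [255.5, 140.6, 138.4, 102.6] [0.013 0.018 0.019]
    0.003 [array([ 663.6, -152.5]), array([20.4, 79.4]), np.float64(22.1)] 141
    0.012 [array([ 637.9, -163.9]), array([74.9, 99. ]), np.float64(19.6)] 7703
```

View pics/w10.png

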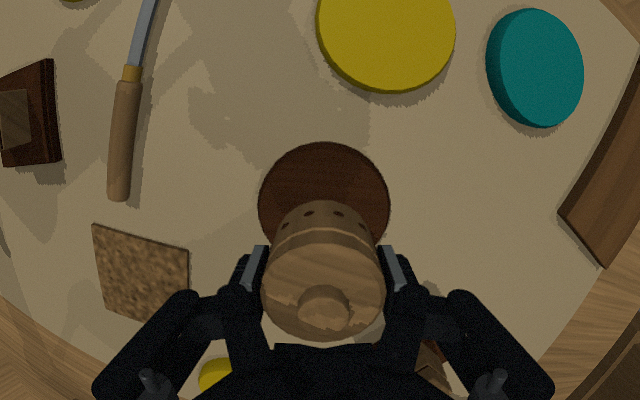

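Request:
servo_tool:
  steps:
    - [0, 0, 12, 0, 0, 0]
    - [0, 0, 26, 0, 0, 0]
    - [0, 0, 36, 0, 0, 0]
    - [0, 0, 41, 0, 0, 0]
    - [0, 0, 43, 0, 0, 0]
    - [0, 0, 44, 0, 0, 0]
    - [0, 0, 44, 0, 0, 0]

```text
clock: 31.25
position: [0.6267, -0.1674, 0.0365]
ee_rot: [0.0, 0.986, 0.165, 0.001]
contact_force: [-0.2, 0.3, -0.5]
width: 0.0549
```

Request:
servo_tool:
  steps:
    - [0, 0, 1, 0, 0, 0]
    - [0, 0, 1, 0, 0, 0]

```text
clock: 31.45
position: [0.627, -0.1675, 0.0364]
ee_rot: [0.0, 0.986, 0.165, 0.001]
contact_force: [-1.3, 0.4, 4.4]
width: 0.055
```

Contact; release and retreat.

Request:
servo_tool:
  steps:
    - [0, 0, 0, 0, 0, 0]
    - [0, 0, 0, 0, 0, 0]
    - [0, 0, 0, 0, 0, 0]
    - [0, 0, 0, 0, 0, 0]
    - [0, 0, 0, 0, 0, 0]
    - [0, 0, 0, 0, 0, 0]
  hand: 0

```text
clock: 32.05
position: [0.6264, -0.1672, 0.0352]
ee_rot: [-0.0, 0.986, 0.165, 0.0]
contact_force: [-0.7, -0.5, -0.0]
width: 0.0856
```

Request:
servo_tool:
  steps:
    - [0, 0, -10, 0, 0, 0]
    - [0, 0, -30, 0, 0, 0]
    - [0, 0, -60, 0, 0, 0]
    - [0, 0, -90, 0, 0, 0]
    - [0, 0, -120, 0, 0, 0]
    - [0, 0, -150, 0, 0, 0]
    - [0, 0, -150, 0, 0, 0]
    - [0, 0, -150, 0, 0, 0]

```text
clock: 32.85
position: [0.6267, -0.1673, 0.1868]
ee_rot: [0.001, 0.986, 0.165, 0.001]
contact_force: [0.1, 0.0, -1.2]
width: 0.0851
```

```bash
python3 look.py w11 round_box_mid round_base square_box_mid oblong_box_mid oblong_base
```

```text
t 32.85 p [ 626.7 -167.3  186.8] q [6.000e-04 9.863e-01 1.651e-01 1.100e-03] F [ 0.1  0.  -1.2] w 85.1
jaw angle -71.0 tilt z [ 0.002 -0.001 -1.   ]
round_box_mid 0.64 [290.4, 150.2, 59.7, 67.5] [0.043 0.074 0.084]
    0.055 [array([ 628.9, -166.8]), array([53.3, 53.6]), np.float64(20.1)] 2534
    0.0795 [array([ 627.9, -167.6]), array([21.6, 20.3]), np.float64(18.7)] 500
round_base 0.85 [109.1, 0.0, 57.8, 18.2] [0.003 0.017 0.019]
    0.003 [array([746. ,  87.1]), array([ 7.6, 51.1]), np.float64(31.2)] 95
    0.012 [array([746.4, 105.1]), array([19.9, 74.6]), np.float64(5.8)] 611
round_base 0.82 [275.0, 124.4, 98.6, 83.0] [0.011 0.018 0.019]
    0.012 [array([ 632.3, -165.9]), array([87.3, 98.3]), np.float64(21.1)] 3107
square_box_mid 0.8 [37.8, 82.8, 55.5, 51.5] [0.025 0.07  0.074]
    0.012 [array([628.2, 138.4]), array([67.5, 35.1]), np.float64(41.3)] 114
    0.055 [array([617.7, 149.5]), array([52.3, 54.1]), np.float64(17.9)] 1648
oblong_box_mid 0.64 [344.9, 278.5, 76.0, 73.3] [0.023 0.063 0.069]
    0.012 [array([ 481.5, -280.6]), array([ 26.4, 106.3]), np.float64(66.4)] 169
    0.055 [array([ 484.9, -295.5]), array([43.6, 85.7]), np.float64(60.7)] 1898
oblong_box_mid 0.46 [289.1, 150.0, 64.4, 66.7] [0.042 0.074 0.084]
    0.055 [array([ 628. , -167.6]), array([55.3, 54.5]), np.float64(18.2)] 2586
    0.0795 [array([ 627.9, -167.6]), array([21.6, 20.3]), np.float64(18.7)] 500
oblong_base 0.97 [325.9, 253.2, 82.0, 79.6] [0.002 0.017 0.019]
    0.003 [array([ 501.6, -267.1]), array([  8.1, 128.9]), np.float64(58.9)] 287
    0.012 [array([ 494.8, -279.9]), array([ 35.2, 127.1]), np.float64(62.9)] 1130
```

```bash
python3 - <<'E'
from h import *
snap('side','sE'); 
im,d=snap('scene','cE'); W=world('scene',d)
for n in ['round_box_mid','square_box_mid','oblong_box_mid','round_base','square_base','oblong_base','glue_bottle','chisel']:
    for r in spotter.outline_of(n,'scene')[:5]:
        P=W[r['region']&(d>0)]; z=P[:,2]
        T=P[abs(z-np.percentile(z,90))<.004]
        print(n,round(r['conf'],2),[int(x) for x in r['rect']],np.percentile(z,95).round(3),[np.round(a,1) for a in cv2.minAreaRect((T[:,:2]*1000).astype(np.float32))])
E
```

```text
round_box_mid 0.88 [230, 195, 24, 34] 0.083 [array([ 628.9, -168.4]), array([46.1, 42.1]), np.float64(5.1)]
round_box_mid 0.19 [310, 209, 9, 73] 0.023 [array([633.2,   4.3]), array([109.9,  16.8]), np.float64(3.8)]
square_box_mid 0.64 [366, 200, 31, 32] 0.076 [array([615.5, 149.6]), array([53. , 51.5]), np.float64(18.7)]
oblong_box_mid 0.71 [186, 151, 34, 31] 0.068 [array([ 496. , -314.7]), array([70.4, 35.2]), np.float64(9.8)]
round_base 0.9 [338, 268, 45, 47] 0.021 [array([783.6, 111.8]), array([94.9, 94.8]), np.float64(73.7)]
round_base 0.89 [223, 206, 42, 32] 0.02 [array([ 634.6, -163.4]), array([79. , 95.5]), np.float64(20.9)]
round_base 0.79 [258, 132, 30, 28] 0.02 [array([ 373.7, -132.5]), array([92.2, 61.4]), np.float64(12.5)]
round_base 0.76 [216, 253, 42, 43] 0.02 [array([ 767.4, -163.5]), array([93.1, 95.2]), np.float64(72.1)]
round_base 0.66 [154, 262, 45, 44] 0.02 [array([ 795.1, -292.9]), array([95.5, 95.4]), np.float64(0.4)]
square_base 0.89 [353, 207, 52, 38] 0.02 [array([616. , 148.4]), array([97.5, 96.3]), np.float64(19.8)]
oblong_base 0.92 [183, 157, 47, 42] 0.02 [array([ 482.8, -296.3]), array([ 71.4, 128.2]), np.float64(59.9)]
glue_bottle 0.64 [419, 150, 17, 38] 0.109 [array([478.4, 279.8]), array([ 5.9, 16.6]), np.float64(1.3)]
```

View pics/w11.png

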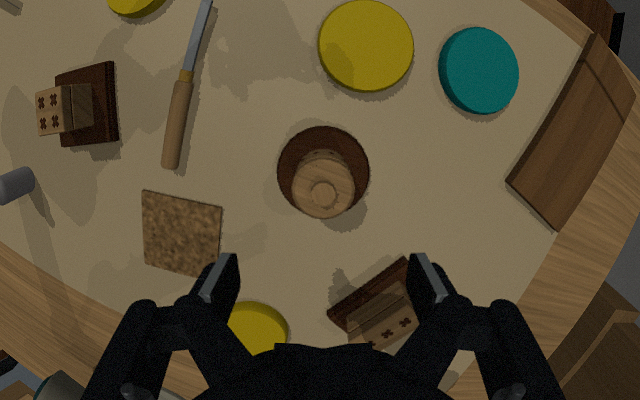

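View pics/sE.png

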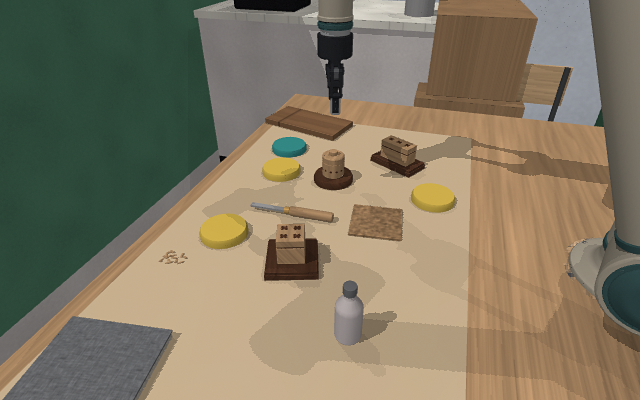

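```bash
python3 -c "
from h import *
show(telemetry.get_state()); print(sign_off())"
```

```text
t 33.65 p [ 626.3 -167.2  185.4] q [0.000e+00 9.863e-01 1.651e-01 1.000e-04] F [ 0.5 -0.  -0.3] w 85.4
the job is handed in; nothing more can be done
None
```

All three boxes are now upright on the bases of their own shape, and I handed the job in at 33.7 s. I parked the round box on the cork tile, moved the oblong box, then the square box, and last put the round box on its base.

| Box | Offset from base middle (wrist camera) | Angle to base |
|---|---|---|
| Round | about 1.5 mm | – |
| Square | about 1 mm | about 0.3° |
| Oblong | about 1–3 mm, depending on which reading of its base is used | about 1° |

- **Bystanders:** the last side picture showed the glue bottle, the chisel and the yellow and turquoise look-alikes where they started. At the end the gripper was open, clear of everything, with its tip at z = 185 mm.
- **Check that disagreed:** the last scene-camera reading of the oblong box came out about 20 mm off. I took this to be the arm hiding part of the box, because the wrist measurements and the side picture both show it in place.
- **Check that failed:** the last scene-camera check did not find the chisel as such; it showed only as a low-confidence "round box", within 3 mm of where the chisel first lay.

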